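# Open the seized ground-glass stopper of a decalcifying flask

### The job

The ground-glass stopper of the amber flask on the shaker has seized in its neck. Twist it to break it free, pull it up out of the neck, and set it down without dropping it in the wide, empty part of the blue tray, leaving it there; do not knock over the bottles and the jar on the bench.

Things in the scene. Friction and masses are not known exactly. Their poses are not given: they have to be found in the camera images.
- stopper_mid (a point): Dark amber glass stopper, 66 mm long, 90 g, upright in the amber flask's neck. This point: on its axis, 33 mm above its small end; z up along the axis. From the small end: 38 mm ground taper (diameter 27 to 34 mm), 4 mm collar (diameter 30), octagonal head 24 mm high. The taper leaves the neck after 40 mm of lift. Let go upright on a flat floor, it stands on its small end.
- stopper_head (a point): Centre of the stopper's head, 21 mm above stopper_mid: octagonal prism, 46 mm across flats (flats face along x, y and every 45 degrees between), 12 mm of it above and below this point. Seized: a straight pull lifts it 2 mm at most; a twist of about 25 degrees or more about its axis, either way, against 0.2 to 0.4 N m frees it for good: then it turns and lifts easily.
- flask_amber: Amber (brown) glass conical flask held fast in a spring clamp on the shaker; it cannot turn or move. Origin at the centre of its underside, z up its axis. Base diameter 87 mm, rim 146 mm above the origin, neck 42 mm outer diameter for the top 45 mm. Seated, stopper_mid is 141 mm above this origin and the two x axes are parallel; the head's underside is 4 mm above the rim.
- flask_clear: The same flask in clear glass with its own clear stopper, in the other clamp, 124 mm from the amber one; fixed, nothing to do with it. Origin at the centre of its underside; its stopper's top is 174 mm above that.
- shaker: Cream orbital shaker, switched off and fixed, with an aluminium and black platform; 268 mm (x) by 265 mm (y), platform top 81 mm above the bench. Origin on the bench under its middle; its control panel faces its -x. The flasks stand side by side along its y, their undersides 84 mm above the bench.
- tray: Light blue instrument tray, fixed on the bench, 230 mm (x) by 200 mm (y), walls 24 mm high, floor 4 mm thick; origin at the centre of its underside. A divider 20 mm high along x at y = +40 mm parts it: wide empty part x -111 to 111, y -96 to 38 mm (middle at y = -29 mm); the narrow part, y 42 to 96 mm, holds loose forceps and a pink cassette.
- wash_bottle: White plastic wash bottle with a blue cap and bent spout, loose, 74 mm diameter, 205 mm high; origin at the centre of its underside, z up.
- stain_jar: Square clear staining jar with a green lid, loose, 62 mm wide, 98 mm high; origin at the centre of its underside, z up.
- reagent: Amber reagent bottle with a white cap, loose, 72 mm diameter, 165 mm high; origin at the centre of its underside, z up.

How it is judged:
By the outcome, as a careful person would: the job done as asked, in the order asked, and still so for the second after the job is handed in, with the robot touching nothing.
It also fails if it takes over 42 s, if anything falls off the work surface, if the arm or the gripper's body presses on something with over 40 N, if the wrist force passes 120 N, or if a joint passes its speed limit or range.

### The arm

A 6-joint arm with a two-finger parallel gripper is mounted at the origin on the work surface. World frame = base frame: x ahead of the robot, y to its left, z up, the work surface at z = 0. Lengths are in m, angles in rad, forces in N, time in s.
With the tool pointing down it reaches from about 0.375 to 0.925 m from the base axis. Payload 5.7 kg.
Tool frame: the origin (TCP) lies between the finger pads; the fingertips stand 22 mm ahead of it and the grasp point (between the pads) lies 3 mm ahead of it; z points along the fingers, x is the direction in which the jaws open and shut, and the axes are right-handed (so a half turn about z gives the same grasp; the last joint's range is limited). The gripper opens to 85 mm and grips with 20 to 120 N. Pads are 22 mm wide; open, the fingers measure 114 mm over their backs; the gripper's body (76 mm by 85 mm) begins 54 mm behind the grasp point. The pads swing forward as they close: fully open they stand 13 mm farther back than shut.
Start: joints at [-1.383, 0.359, 1.51, -0, 1.272, -0.115], TCP at [0.179, -0.573, 0.253] pointing down, gripper open.
Joint ranges: [-2.97, 2.97], [-1.01, 2.36], [0.21, 2.38], [-0.96, 4.11], [0.2, 2.71], [-2.98, 2.98]. Speed limits (rad/s): [2.39, 2.39, 3.14, 3.14, 3.14, 3.14].

### API

Orientations are given as a unit quaternion [w, x, y, z].
In Python, from station import sense, capture, sign_off, masks_of, pinpoint gives the robot as it stands.
- The arm moves only by the shell command python3 -m crank 'ROWS' [FORCE]. ROWS is JSON, a list of rows, each a list of 5 numbers: the gripper's target within -1 to 1 (shut at 1, half-way at 0, fully open at -1), then the shift along the world's x, y, z in m, then the turn about the world's z in degrees. In form: [[hand, x, y, z, turn], ...]. A call has 1 to 20 rows; each row shifts and turns the commanded pose from where the row before left it; what a row does not reach is not made up. A row lasts 1/10 s, in which the tool goes at most 50 mm and 8.59 degrees, less where a joint would pass 70% of its speed; a pose out of reach is approached as far as the arm can. A call with a gripper value outside its range is refused whole. The fingers move at their own pace and stop on an object; FORCE is the grip in N (left out, the last holds). Time passes only in rows, so rows that do not move let the fingers close. It gives the time, the measured TCP pose, the force and the opening at its end, in the units of the state.
- sense(): the state, without advancing time (a new reading comes with each control period).
- capture(name): name is "scene" or "top"; returns a dict with "pixels" (384x512x3 uint8, blue, green, red), "camera_matrix" (3x3 intrinsics, pixels), "k1" (the pictures are not rectified: a ray, as slopes to the right and down, at radius r is drawn at 1 + k1 r^2 times it, then the intrinsics apply), "T" (4x4, takes a point from camera to world coordinates). Camera axes: x right, y up, looking along -z (the intrinsics and any distortion apply to the point x, -y, -z); pixel columns grow to the right and rows downward; lengths in m; the calibration is good to about 2 mm. A picture is of the moment at which its call begins. There is no depth.
- sign_off(): hands the job in, once; it reports no verdict.
Trained networks look in a picture, given as the dict that the camera call returned (one of the last four; its "shot" number tells which), for a name from the list of things; names that differ only in an ending like _2 or _b are one class to them, and where a whole thing is asked for, a point or a joint stands for the part that bears it (a point fixed in the world has none). Each returns a list of dicts, best first, with "p" (0 to 1); they miss things now and then, are a little off and sometimes report something else, mostly with a low value. They report only what shows in the picture. A call takes as long as a camera call.
- masks_of(thing, picture): "region" (384x512 bool, what is visible of it).
- pinpoint(thing, picture): "centre" ([x, y, z] in m, in the coordinates of the camera as it stood for that picture, good to about 4 mm: a listed point, or the origin of a listed thing).
The state is a dict: "time": time; "qpos": joint angles; "dq": joint speeds; "effort": joint torques, N m; "eef_pos": TCP position; "tcp_rot": TCP orientation; "force": force on the tool from outside, world axes, zero at the start; "torque": the same for the moment, N m; "grip_width": opening from 0.0 (shut) to 1.0 (fully open).
Only numpy, scipy, OpenCV 4.12 (cv2) and the standard library are available. Lean on these libraries where they do the work, as an engineer would, in place of code of your own. Each camera call takes 0.05 s, during which the arm holds its last target.

## Working session

There is one attempt and no reset: what is moved stays moved. The work goes in short steps, Python scripts to look and compute and a shell command to move; the robot and the scene stay as the last step left them, time stands still between calls to the robot, and variables do not carry over. Pictures are saved under pics/ and viewed, and the job is handed in when it is done.

```bash
ls; mkdir -p pics; cat > h.py <<'E'
import numpy as np, cv2
from station import sense, capture, masks_of, pinpoint
def world(pic,c): 
    T=np.array(pic["T"]); return (T@np.r_[c,1])[:3]
def proj(pic,P):
    T=np.array(pic["T"]);c=np.linalg.inv(T)@np.r_[P,1]
    u=np.array([c[0]/-c[2],-c[1]/-c[2]]);r2=u@u
    u=u*(1+pic["k1"]*r2);K=np.array(pic["camera_matrix"]);return (K@np.r_[u,1])[:2]
E
python3 - <<'E'
from h import *
s=sense();print({k:np.round(v,3).tolist() for k,v in s.items()})
for n in("scene","top"):
    p=capture(n);cv2.imwrite(f"pics/{n}0.png",p["pixels"])
    print(n,np.round(p["T"],3).tolist())
    for t in("stopper_mid","stopper_head","flask_amber","flask_clear","shaker","tray","wash_bottle","stain_jar","reagent"):
        for d in pinpoint(t,p)[:2]:
            w=world(p,d["centre"]);print(t,round(d["p"],2),np.round(w,4),np.round(proj(p,w)))
E
```

```text
pics
{'time': 0.0, 'qpos': [-1.383, 0.359, 1.511, -0.0, 1.272, -0.115], 'dq': [-0.001, 0.001, 0.0, 0.0, -0.001, -0.002], 'effort': [-0.001, -52.762, -27.862, -0.0, 0.014, 0.0], 'eef_pos': [0.179, -0.572, 0.252], 'tcp_rot': [-0.001, 0.806, -0.592, -0.001], 'force': [-0.928, 0.209, -0.231], 'torque': [0.019, -0.028, 0.012], 'grip_width': 1.003}
scene [[0.674, -0.448, 0.587, 1.249], [0.738, 0.425, -0.523, -0.569], [-0.015, 0.786, 0.617, 0.82], [0.0, 0.0, 0.0, 1.0]]
stopper_mid 0.52 [0.4816 0.2711 0.2243] [302.  99.]
stopper_head 0.85 [0.4774 0.2722 0.2469] [301.  90.]
flask_amber 0.63 [0.4781 0.2716 0.0831] [299. 145.]
flask_clear 0.78 [0.5029 0.1429 0.0836] [271. 167.]
shaker 0.56 [ 0.4798  0.2058 -0.001 ] [282. 180.]
tray 0.57 [ 0.4864 -0.237   0.0008] [146. 260.]
tray 0.34 [0.4818 0.2722 0.2417] [302.  93.]
wash_bottle 0.77 [ 0.7653  0.006  -0.001 ] [308. 273.]
wash_bottle 0.41 [ 0.4768  0.2078 -0.001 ] [282. 179.]
stain_jar 0.56 [ 7.515e-01 -1.787e-01 -6.000e-04] [241. 315.]
reagent 0.71 [0.7525 0.1805 0.0052] [354. 231.]
top [[-0.018, 0.998, -0.06, 0.554], [-1.0, -0.018, 0.007, -0.012], [0.006, 0.06, 0.998, 1.127], [0.0, 0.0, 0.0, 1.0]]
stopper_mid 0.72 [0.4726 0.2054 0.0008] [176. 240.]
stopper_mid 0.61 [0.4767 0.2674 0.225 ] [128. 246.]
stopper_head 0.76 [0.4791 0.2657 0.2465] [125. 246.]
flask_amber 0.78 [0.4759 0.275  0.0843] [142. 241.]
flask_clear 0.84 [0.4986 0.1506 0.0885] [191. 232.]
shaker 0.95 [0.4756 0.203  0.002 ] [177. 239.]
wash_bottle 0.88 [ 0.7639  0.0138 -0.0017] [247. 129.]
wash_bottle 0.19 [7.471e-01 1.759e-01 6.000e-04] [186. 136.]
stain_jar 0.87 [ 7.466e-01 -1.782e-01  7.000e-04] [319. 134.]
reagent 0.87 [ 7.496e-01  1.766e-01 -5.000e-04] [186. 135.]
```

View pics/scene0.png

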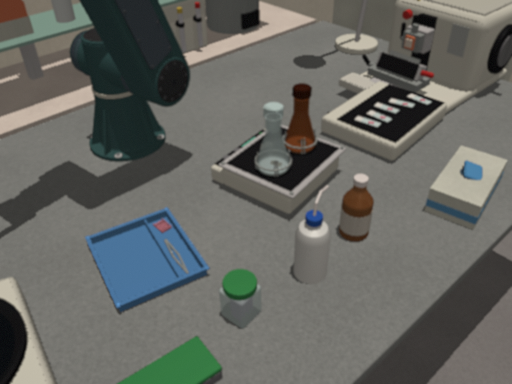

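View pics/top0.png

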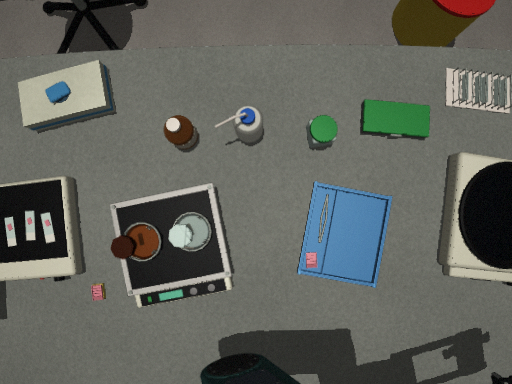

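```bash
python3 - <<'E'
from h import *
from scipy.optimize import least_squares
p=capture("top");im=p["pixels"]
a=cv2.resize(im[220:275,95:215],None,fx=6,fy=6,interpolation=cv2.INTER_CUBIC)
cv2.imwrite("pics/zt1.png",cv2.convertScaleAbs(a,alpha=2.2))
q=capture("scene");b=cv2.resize(q["pixels"][80:160,250:340],None,fx=7,fy=7,interpolation=cv2.INTER_CUBIC)
cv2.imwrite("pics/zs1.png",cv2.convertScaleAbs(b,alpha=1.8))
for n,pic in(("top",p),("scene",q)):
    for d in masks_of("tray",pic)[:2]:
        r=d["region"].astype(np.uint8);c=max(cv2.findContours(r,0,2)[0],key=cv2.contourArea)
        print(n,d["p"],r.sum(),cv2.approxPolyDP(c,8,True).reshape(-1,2).tolist())
# rays from both views -> stopper head triangulation by pinpoints
def ray(pic,c):
    T=np.array(pic["T"]);d=T[:3,:3]@np.array(c);return T[:3,3],d/np.linalg.norm(d)
rs=[]
for pic in(p,q):
    for t in("stopper_head","stopper_mid","flask_amber","flask_clear"):
        for d in pinpoint(t,pic)[:2]: print(t,round(d["p"],2),np.round(world(pic,d["centre"]),4))
m=masks_of("stopper_head",p)
for d in m[:2]:
    ys,xs=np.nonzero(d["region"]);print("mask",d["p"],len(xs),xs.mean(),ys.mean(),xs.min(),xs.max(),ys.min(),ys.max())
E
```

```text
top 0.73 7122 [[314, 181], [297, 273], [374, 287], [391, 196]]
scene 0.63 6996 [[166, 209], [85, 236], [120, 309], [206, 271]]
stopper_head 0.85 [0.4791 0.269  0.2438]
stopper_head 0.19 [7.439e-01 1.791e-01 3.000e-04]
stopper_mid 0.93 [0.4791 0.2691 0.2248]
stopper_mid 0.45 [0.5021 0.1483 0.086 ]
flask_amber 0.68 [0.473  0.274  0.0868]
flask_clear 0.88 [0.5013 0.1507 0.0857]
stopper_head 0.79 [0.4786 0.2691 0.2451]
stopper_mid 0.85 [0.4813 0.2686 0.2237]
flask_amber 0.9 [0.4798 0.2696 0.0858]
flask_clear 0.8 [0.5035 0.1455 0.0842]
mask 0.72 484 123.04545454545455 246.4793388429752 110 135 235 259
mask 0.4 760 143.26973684210526 240.8513157894737 127 159 224 259
```

View pics/zt1.png

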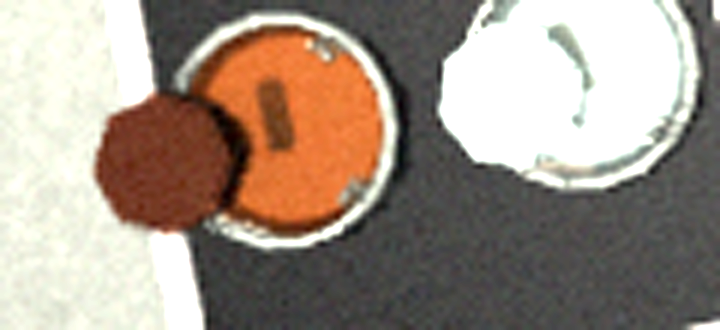

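View pics/zs1.png

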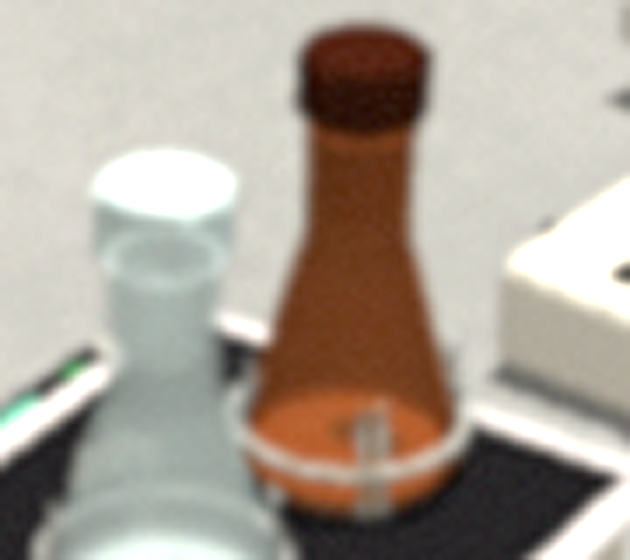

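```bash
python3 - <<'E'
from h import *
from scipy.optimize import least_squares
p=capture("top");im=p["pixels"]
# tray fit: rim corners z=.024
C=np.array([[314,182],[298,273],[375,286],[391,196]])
cs=np.array([[.115,.1],[-.115,.1],[-.115,-.1],[.115,-.1]])
def f(v):
    c,s=np.cos(v[2]),np.sin(v[2]);w=cs@np.array([[c,s],[-s,c]])+v[:2]
    return np.concatenate([proj(p,np.r_[x,.024]) for x in w])-C.ravel()
r=least_squares(f,[.48,-.24,0.]);v=r.x;print("tray",v[:2],np.degrees(v[2]),r.fun.round(1))
c,s=np.cos(v[2]),np.sin(v[2]);print("mid empty",v[:2]+np.array([[c,-s],[s,c]])@[0,-.029])
# shaker platform corners mask
m=masks_of("shaker",p)[0]["region"].astype(np.uint8)
k=max(cv2.findContours(m,0,2)[0],key=cv2.contourArea);print(cv2.minAreaRect(k),cv2.approxPolyDP(k,6,True).reshape(-1,2).tolist())
# head shape overlay at several yaws
h=np.array([.479,.270]);
Z=8;x0,y0=100,225
base=cv2.resize(im[y0:y0+45,x0:x0+45],None,fx=Z,fy=Z,interpolation=cv2.INTER_CUBIC)
base=cv2.convertScaleAbs(base,alpha=3)
out=[]
for yaw in(10,32.5):
    b=base.copy()
    a=np.radians(yaw+22.5+45*np.arange(8));R=.023/np.cos(np.pi/8)
    for z in(.258,.234):
        P=np.array([proj(p,[h[0]+R*np.cos(t),h[1]+R*np.sin(t),z]) for t in a])
        cv2.polylines(b,[(((P+.5)-[x0,y0])*Z).astype(int)],True,(0,255,0) if z>.25 else (255,255,0),1)
    out.append(b)
cv2.imwrite("pics/oct1.png",np.hstack(out))
E
```

```text
tray [ 0.48050168 -0.23616146] -11.377508870744677 [ 0.9  1.8  1.3 -1.5 -0.7 -1.8 -1.7  1.5]
mid empty [ 0.47478078 -0.26459157]
((171.23081970214844, 245.84616088867188), (110.52462768554688, 106.8164291381836), 78.11134338378906) [[212, 183], [111, 203], [116, 235], [144, 224], [159, 238], [149, 258], [121, 260], [138, 307], [233, 287]]
```

View pics/oct1.png

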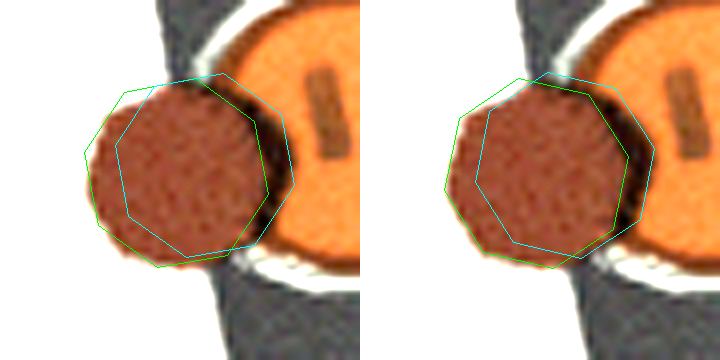

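```bash
cat > fit.py <<'E'
from h import *
from scipy.optimize import minimize
pics=[capture("top") for _ in range(2)]
p=pics[0];im=np.mean([q["pixels"].astype(float) for q in pics],0)
Z=6;x0,y0,W=98,222,50
g=cv2.resize(im[y0:y0+W,x0:x0+W],None,fx=Z,fy=Z,interpolation=cv2.INTER_CUBIC)
g=cv2.GaussianBlur(g,(0,0),2)
t=g[(246-y0)*Z-12:(246-y0)*Z+12,(121-x0)*Z-12:(121-x0)*Z+12].reshape(-1,3).mean(0);print("top colour",t)
D=np.linalg.norm(g-t,axis=2)   # distance from top-face colour
def mask(v):
    a=np.radians(v[2]+22.5+45*np.arange(8));R=.023/np.cos(np.pi/8)
    P=np.array([proj(p,[v[0]+R*np.cos(s),v[1]+R*np.sin(s),.258]) for s in a])
    m=np.zeros(D.shape,np.uint8);cv2.fillPoly(m,[np.round(((P+.5)-[x0,y0])*Z*16).astype(int).astype(np.int32)],1,shift=4);return m
S=np.minimum(D,40)-18
def cost(v): return (S*mask(v)).sum()
best=[]
for yaw in np.arange(0,45,3):
    b=(1e9,)
    for x in np.arange(.466,.490,.0015):
        for y in np.arange(.260,.282,.0015):
            c=cost((x,y,yaw)); b=min(b,(c,x,y))
    best.append(b);print(yaw,round(b[0]),np.round(b[1:],4))
E
python3 fit.py
```

```text
top colour [16.03037311 25.55485951 53.58420162]
0 -172788 [0.478 0.269]
3 -173394 [0.478 0.269]
6 -172046 [0.478 0.269]
9 -172688 [0.478 0.269]
12 -174582 [0.478 0.269]
15 -174866 [0.478 0.269]
18 -176162 [0.478 0.269]
21 -176834 [0.478 0.269]
24 -176784 [0.478 0.269]
27 -177491 [0.478 0.269]
30 -175704 [0.478 0.269]
33 -176554 [0.478 0.269]
36 -175148 [0.478 0.269]
39 -174332 [0.478 0.269]
42 -173190 [0.478 0.269]
```

```bash
python3 -m crank '[[-1,0.035,0.03,0.0135,1.3],[-1,0.035,0.03,0.0135,1.3],[-1,0.035,0.03,0.0135,1.3],[-1,0.035,0.03,0.0135,1.3],[-1,0.035,0.03,0.0135,1.3],[-1,0.035,0.03,0.0135,1.3],[-1,0.035,0.03,0.0135,1.3],[-1,0.035,0.03,0.0135,1.3],[-1,0,0.045,0,0],[-1,0,0.045,0,0],[-1,0,0.045,0,0],[-1,0,0.045,0,0],[-1,0,0.045,0,0],[-1,0,0.045,0,0],[-1,0,0.045,0,0],[-1,0,0.045,0,0],[-1,0,0.045,0,0],[-1,0,0.045,0,0],[-1,0,0.045,0,0],[-1,0,0.045,0,0]]'
python3 -m crank '[[-1,0.01,0.045,0,0],[-1,0.01,0.017,0,0],[-1,0,0,0,0],[-1,0,0,0,0]]' 80
```

```text
time: 3.85
eef_pos: [0.4585, 0.2092, 0.3615]
tcp_rot: [-0.0, 0.856, -0.517, 0.0]
force: [1.0, -0.6, 0.1]
grip_width: 1.0
time: 4.25
eef_pos: [0.4785, 0.2691, 0.3609]
tcp_rot: [0.001, 0.856, -0.517, -0.0]
force: [-0.4, -0.4, 0.2]
grip_width: 1.0
```

```bash
python3 -m crank '[[-1,0,0,-0.035,0],[-1,0,0,-0.03,0],[-1,0,0,0,0]]'
cat > look.py <<'E'
from h import *
import sys
n=sys.argv[1]
p=capture("top");q=capture("scene")
def crop(pic,c,w):
    u=proj(pic,c).astype(int);x=max(u[0]-w,0);y=max(u[1]-w,0)
    return cv2.convertScaleAbs(cv2.resize(pic["pixels"][y:y+2*w,x:x+2*w],(390,390),interpolation=cv2.INTER_CUBIC),alpha=1.8)
c=np.array([float(a) for a in sys.argv[2:5]])
cv2.imwrite(f"pics/{n}.png",np.hstack([crop(p,c,38),crop(q,c,38)]))
s=sense();print(s["time"],np.round(s["eef_pos"],4),np.round(s["qpos"],2),np.round(s["force"],1),np.round(s["torque"],2),s["grip_width"])
for pic in(p,q):
    for t in("stopper_head","stopper_mid"):
        for d in pinpoint(t,pic)[:1]: print(t,round(d["p"],2),np.round(world(pic,d["centre"]),4))
E
python3 look.py l1 0.478 0.269 0.25
```

```text
time: 4.55
eef_pos: [0.4759, 0.2667, 0.2926]
tcp_rot: [0.003, 0.856, -0.518, -0.002]
force: [-0.3, 0.6, -0.4]
grip_width: 0.997
4.65 [0.4786 0.2682 0.2967] [ 0.38  0.25  1.56 -0.    1.33  1.47] [ 0.4  0.6 -0.1] [ 0.    0.03 -0.02] 0.9983695191600899
stopper_head 0.52 [0.4827 0.2695 0.2484]
stopper_mid 0.4 [0.4782 0.2672 0.2217]
stopper_head 0.68 [0.4796 0.272  0.248 ]
stopper_mid 0.62 [0.4805 0.2703 0.2251]
```

View pics/l1.png

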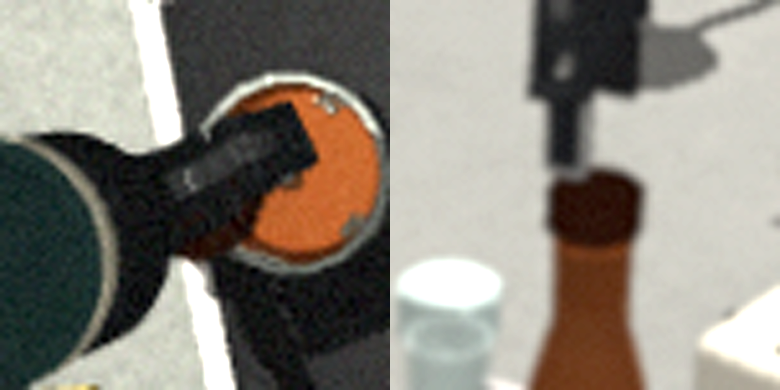

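```bash
python3 - <<'E'
from h import *
q=capture("scene")
s=sense();e=np.array(s["eef_pos"]);d=np.array([np.cos(np.radians(-62.2)),np.sin(np.radians(-62.2)),0])
print(proj(q,[.478,.269,.258]),proj(q,e+[0,0,-.02]),proj(q,e+.05*d+[0,0,-.005]),proj(q,e-.05*d+[0,0,-.005]))
# crop offset
u=proj(q,[.478,.269,.25]).astype(int)-38;print(u, "finger px",u+np.array([568-390,165])/390*76,"stop top centre",u+np.array([595-390,195])/390*76)
E
```

```text
[300.71380077  86.83328046] [301.6495259   79.71258218] [296.216486    82.65383332] [307.21063517  66.11449291]
[262  51] finger px [296.68717949  83.15384615] stop top centre [301.94871795  89.        ]
```

```bash
python3 -m crank '[[-1,0,0.001,-0.021,0],[-1,0,0,-0.021,0],[-1,0,0,0,0],[0,0,0,0,0],[1,0,0,0,0],[1,0,0,0,0],[1,0,0,0,0],[1,0,0,0,0],[1,0,0,0,0],[1,0,0,0,0]]' 80; python3 look.py l2 0.478 0.269 0.25
```

```text
time: 5.9
eef_pos: [0.4798, 0.2708, 0.2561]
tcp_rot: [-0.001, 0.856, -0.517, 0.001]
force: [-0.9, 0.9, 5.8]
grip_width: 0.522
6.0 [0.4798 0.2708 0.256 ] [0.39 0.28 1.62 0.   1.24 1.47] [-0.8  0.8  6. ] [-0.02  0.19 -0.02] 0.5203102829857233
stopper_head 0.53 [0.4812 0.27   0.2449]
stopper_mid 0.39 [0.4805 0.2721 0.2243]
stopper_head 0.63 [0.4798 0.2718 0.2467]
stopper_mid 0.45 [0.48   0.2694 0.2231]
```

View pics/l2.png

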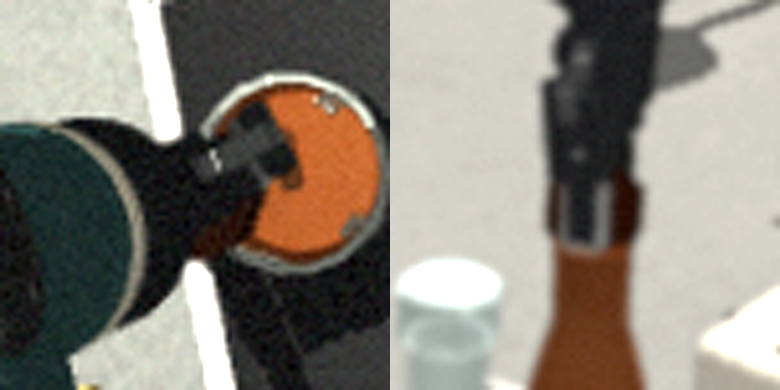

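```bash
python3 -m crank '[[1,0,0,0,4],[1,0,0,0,4],[1,0,0,0,4],[1,0,0,0,4],[1,0,0,0,4]]' 90; python3 -c "
from h import *
s=sense();print(s['torque'],s['qpos'][5])"
```

```text
time: 6.7
eef_pos: [0.4793, 0.2712, 0.2561]
tcp_rot: [-0.001, 0.933, -0.36, 0.0]
force: [-2.6, 2.3, 5.6]
grip_width: 0.521
[ 0.1854253   0.39389421 -0.49718387] 1.1235025734411583
```

```bash
python3 -m crank '[[1,0,0,0,4],[1,0,0,0,4],[1,0,0,0,4],[1,0,0,0,4],[1,0,0,0,4],[1,0,0,0,4],[1,0,0,0,0]]' 90; python3 -c "
from h import *
s=sense();print(s['torque'],s['qpos'][5])"
```

```text
time: 7.4
eef_pos: [0.4787, 0.2716, 0.2561]
tcp_rot: [-0.001, 0.987, -0.158, 0.0]
force: [-4.3, 3.4, 7.9]
grip_width: 0.518
[0.4860027  0.74280004 0.06711476] 0.7048829255516142
```

```bash
python3 -m crank '[[1,0,0,0.004,0],[1,0,0,0.006,0],[1,0,0,0.01,0],[1,0,0,0,0]]' 90; python3 look.py l3 0.478 0.269 0.26
```

```text
time: 7.8
eef_pos: [0.4794, 0.2709, 0.276]
tcp_rot: [-0.001, 0.987, -0.159, 0.001]
force: [-1.1, 2.5, 2.3]
grip_width: 0.516
7.9 [0.4792 0.2708 0.2754] [0.39 0.27 1.59 0.   1.28 0.71] [-0.8  4.1  1.7] [0.68 0.2  0.02] 0.5194876296712297
stopper_head 0.62 [0.4795 0.2655 0.2658]
stopper_mid 0.69 [0.4811 0.2663 0.2473]
stopper_head 0.8 [0.4782 0.2673 0.2642]
stopper_mid 0.8 [0.4796 0.2691 0.2464]
```

View pics/l3.png

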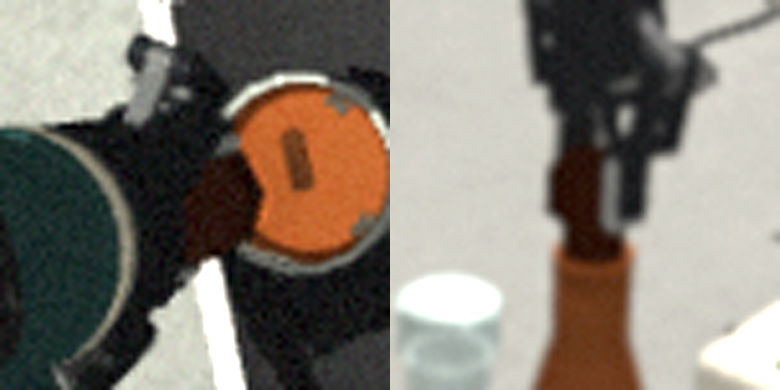

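```bash
python3 -m crank '[[1,0,0,0.01,0],[1,0,0,0.01,0],[1,0,0,0.01,0],[1,0,0,0.015,0],[1,0,0,0.02,0],[1,0,0,0.025,0],[1,0,0,0,0],[1,0,0,0,0]]' 90; python3 look.py l4 0.478 0.269 0.34
```

```text
time: 8.9
eef_pos: [0.4792, 0.27, 0.3648]
tcp_rot: [-0.0, 0.987, -0.159, 0.001]
force: [0.0, 0.2, -1.6]
grip_width: 0.516
9.0 [0.4783 0.2699 0.3633] [ 0.39  0.2   1.46 -0.    1.48  0.71] [ 0.1 -0.7 -1.3] [-0.01 -0.03  0.02] 0.5160952137147276
stopper_head 0.86 [0.4768 0.2647 0.3539]
stopper_mid 0.67 [0.4788 0.2673 0.3324]
stopper_head 0.68 [0.4771 0.2665 0.3525]
stopper_mid 0.55 [0.4777 0.2656 0.3309]
```

View pics/l4.png

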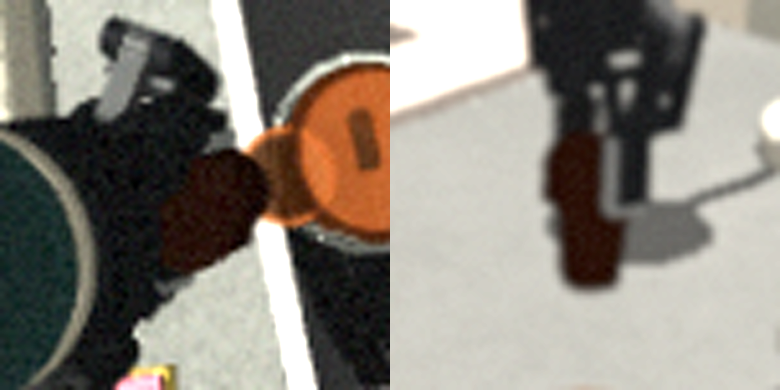

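```bash
cat > tilt.py <<'E'
from h import *
e=np.array(sense()["eef_pos"])
for n in("top","scene"):
    p=capture(n);m=masks_of("stopper_head",p)
    if not m: print(n,"none");continue
    r=m[0]["region"];ys,xs=np.nonzero(r);P=np.c_[xs,ys].astype(float);c=P.mean(0)
    w,v=np.linalg.eigh(np.cov((P-c).T));d=v[:,1]
    a=proj(p,e+[0,0,0]);b=proj(p,e-[0,0,.07]);x=b-a
    ang=lambda t:np.degrees(np.arctan2(t[1],t[0]))%180
    print(n,m[0]["p"],len(xs),"centroid",c.round(1),"axis ratio",(w[1]/w[0])**.5,"axis",ang(d),"vertical",ang(x),"expected mid",proj(p,e-[0,0,.031]).round(1))
E
python3 tilt.py
python3 -m crank '[[1,0,-0.02,0,0],[1,0,-0.04,0,0],[1,0,-0.045,0,0],[1,0,-0.045,0,0],[1,0,-0.045,0,0],[1,0,-0.045,0,0],[1,0,-0.045,0,0],[1,0,-0.045,0,0],[1,0,-0.045,0,0],[1,0,-0.045,0,0],[1,0,-0.045,0,0],[1,0,-0.04,0,0],[1,-0.002,-0.03,0,0],[1,0,0,0,0],[1,0,0,0,0]]' 90; python3 tilt.py; python3 look.py l5 0.475 -0.265 0.34
```

```text
top 0.71 344 centroid [111.2 253. ] axis ratio 1.530584691710639 axis 127.5686276759032 vertical 164.31870390314293 expected mid [109.2 249.9]
scene none
time: 10.9
eef_pos: [0.4767, -0.265, 0.364]
tcp_rot: [-0.0, 0.987, -0.159, -0.0]
force: [-0.3, -0.1, -0.1]
grip_width: 0.515
top 0.61 319 centroid [391.9 245.4] axis ratio 1.3609853016118105 axis 104.95730650963786 vertical 15.685539181315903 expected mid [393.  245.9]
scene 0.6 537 centroid [102.  141.8] axis ratio 1.5574861542562128 axis 59.89678568226124 vertical 76.28794132538897 expected mid [103.1 140.3]
11.2 [ 0.477  -0.2636  0.3644] [-0.63  0.2   1.47  0.    1.48 -0.31] [-1.   0.2 -1.3] [ 0.   -0.01 -0.01] 0.5179198873458195
stopper_head 0.8 [ 0.4788 -0.2673  0.3536]
stopper_mid 0.74 [ 0.7466 -0.1759  0.0015]
stopper_head 0.78 [ 0.4781 -0.2645  0.3548]
stopper_mid 0.78 [ 0.4801 -0.2667  0.3318]
```

View pics/l5.png

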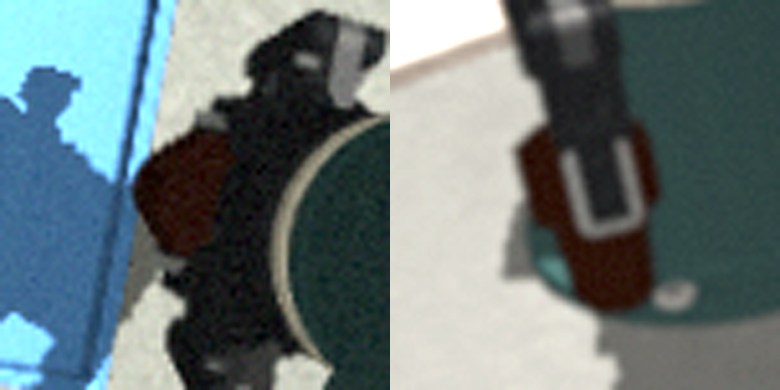

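```bash
python3 -m crank '[[1,0,0,-0.02,0],[1,0,0,-0.04,0],[1,0,0,-0.04,0],[1,0,0,-0.04,0],[1,0,0,-0.04,0],[1,0,0,-0.04,0],[1,0,0,-0.03,0],[1,0,0,-0.02,0],[1,0,0,-0.01,0],[1,0,0,0,0],[1,0,0,0,0]]' 90; python3 look.py l6 0.475 -0.265 0.05
```

```text
time: 12.5
eef_pos: [0.4775, -0.2651, 0.085]
tcp_rot: [0.0, 0.987, -0.159, 0.001]
force: [-0.5, 0.1, -0.1]
grip_width: 0.518
12.6 [ 0.4779 -0.2654  0.0856] [-0.63  0.49  1.8  -0.    0.85 -0.31] [ 0.5 -0.1 -0.5] [ 0.   -0.04 -0.02] 0.5146485516543778
stopper_head 0.41 [ 0.4787 -0.2694  0.0745]
stopper_mid 0.67 [ 0.4789 -0.2703  0.0558]
stopper_head 0.52 [ 0.478  -0.2649  0.077 ]
stopper_mid 0.81 [ 0.479  -0.2677  0.0505]
```

View pics/l6.png

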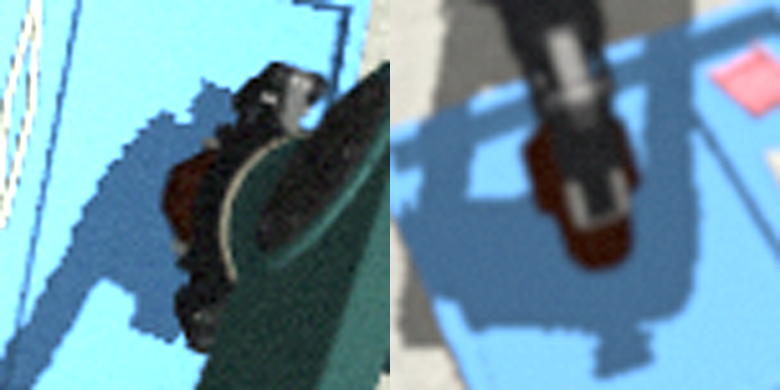

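```bash
python3 -m crank '[[1,0,0,-0.006,0],[1,0,0,-0.004,0],[1,0,0,-0.002,0],[1,0,0,0,0],[1,0,0,-0.002,0],[1,0,0,0,0]]' 90;python3 -m crank '[[1,0,0,-0.001,0],[1,0,0,-0.001,0],[1,0,0,0,0]]' 90;
```

```text
time: 13.4
eef_pos: [0.4768, -0.2646, 0.07]
tcp_rot: [-0.0, 0.987, -0.159, -0.0]
force: [0.6, -0.6, -0.7]
grip_width: 0.516
time: 13.7
eef_pos: [0.477, -0.2647, 0.0683]
tcp_rot: [0.0, 0.987, -0.159, 0.0]
force: [-0.4, -0.1, -1.1]
grip_width: 0.516
```

```bash
python3 -m crank '[[1,0,0,-0.001,0],[1,0,0,0,0]]' 90
```

```text
time: 13.9
eef_pos: [0.477, -0.2648, 0.0681]
tcp_rot: [0.0, 0.987, -0.159, 0.0]
force: [-1.3, 1.1, 7.4]
grip_width: 0.516
```

```bash
python3 -m crank '[[1,0,0,-0.001,0],[1,0,0,0,0]]' 90
```

```text
time: 14.1
eef_pos: [0.477, -0.2648, 0.0681]
tcp_rot: [0.0, 0.987, -0.159, 0.0]
force: [-4.3, 3.3, 18.2]
grip_width: 0.515
```

```bash
python3 -m crank '[[1,0,0,0.0015,0],[1,0,0,0,0]]' 20;  python3 -m crank '[[0,0,0,0,0],[-0.05,0,0,0,0],[-0.1,0,0,0,0],[-0.2,0,0,0,0],[-0.4,0,0,0,0],[-0.7,0,0,0,0],[-1,0,0,0,0],[-1,0,0,0,0],[-1,0,0,0,0]]' 20; python3 look.py l7 0.475 -0.265 0.05
```

```text
time: 14.3
eef_pos: [0.4771, -0.2649, 0.0681]
tcp_rot: [0.0, 0.987, -0.159, 0.0]
force: [-0.5, -0.3, 5.2]
grip_width: 0.517
time: 15.2
eef_pos: [0.4769, -0.2647, 0.0678]
tcp_rot: [-0.0, 0.987, -0.159, -0.0]
force: [0.2, -0.3, 0.6]
grip_width: 0.996
15.3 [ 0.4769 -0.2647  0.0678] [-0.63  0.52  1.81 -0.    0.82 -0.31] [ 0.2 -0.3  0.5] [-0.    0.    0.07] 1.0012309535598791
stopper_head 0.5 [ 0.4787 -0.2701  0.0558]
stopper_mid 0.74 [ 0.7455 -0.1786  0.001 ]
stopper_mid 0.77 [ 0.4774 -0.2678  0.0343]
```

View pics/l7.png

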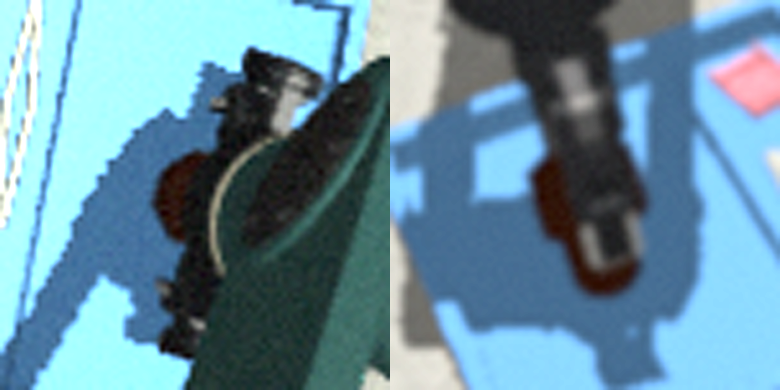

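The gripper is open and the stopper is standing between the jaws. I'll retreat straight up, then sideways.

```bash
python3 -m crank '[[-1,0,0,0.005,0],[-1,0,0,0.01,0],[-1,0,0,0.02,0],[-1,0,0,0.03,0],[-1,0,0,0.04,0],[-1,0,0,0.04,0],[-1,0,0,0.04,0],[-1,0,0,0.04,0],[-1,0,0,0,0],[-1,0,0.03,0,0],[-1,0,0.04,0,0],[-1,0,0.04,0,0],[-1,0,0.04,0,0],[-1,0,0.04,0,0],[-1,0,0.03,0,0],[-1,0,0,0,0],[-1,0,0,0,0]]'; python3 look.py l8 0.475 -0.265 0.05; python3 - <<'E'
from h import *
q=capture("scene");cv2.imwrite("pics/end.png",q["pixels"])
E
```

```text
time: 17.2
eef_pos: [0.4766, -0.0443, 0.293]
tcp_rot: [0.0, 0.987, -0.158, 0.0]
force: [0.4, -0.6, -0.8]
grip_width: 1.004
17.3 [ 0.477  -0.0454  0.2929] [-0.24  0.14  1.71 -0.    1.29  0.08] [-0.2 -0.4 -0.5] [-0.02  0.04  0.04] 1.0035278141996198
stopper_head 0.64 [ 0.4751 -0.2694  0.0568]
stopper_mid 0.85 [ 0.4778 -0.267   0.0414]
stopper_head 0.55 [0.4826 0.2684 0.0838]
stopper_mid 0.88 [ 0.4787 -0.2695  0.0347]
```

View pics/l8.png

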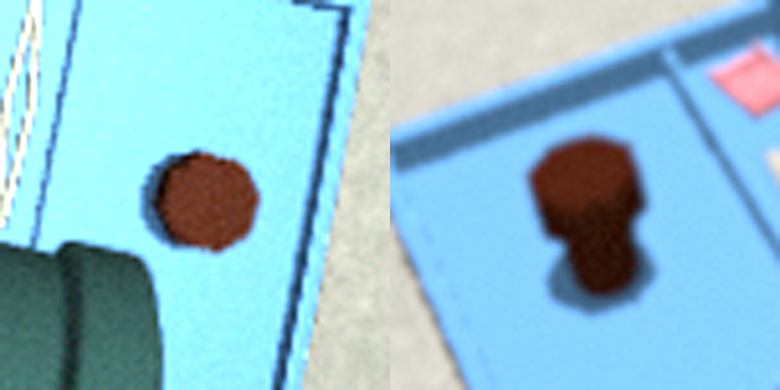

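View pics/end.png

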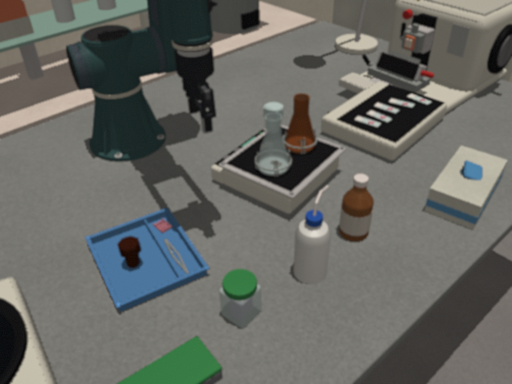

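The stopper stands upright in the wide part of the tray, at about (129,250). The amber flask at (301,125) is open, and the bottles and jar haven't moved. The robot is touching nothing, so I'm handing in.

```bash
python3 -c "
from station import sign_off
print(sign_off())"
```

```text
the job is handed in; nothing more can be done
None
```

The stopper is out of the amber flask and standing upright on its small end in the wide, empty part of the blue tray, at about (0.478, -0.268). I handed the job in at about 17 s, well inside the 42 s limit.

- **Freeing it:** I gripped the head across two flats and turned it about 44°. The moment about its axis rose to about 0.5 N m and then fell to about zero. After that it lifted out with only a few newtons.
- **Setting it down:** I lowered it until it touched the tray floor. The contact force peaked at 18 N and I eased it to 5 N before opening the gripper. I then withdrew straight up and sideways.
- **Last checks:** Both cameras showed the stopper upright and clear of the divider and walls. In the scene view the flask was open and the bottles and jar stood where they started. The gripper was open and the wrist force was about zero.
- **Disagreements:** In the final check, one low-confidence network report (0.55) put the stopper head near the amber flask. The picture and the other three reports put it in the tray. The head's angle was only known to a few degrees from the pictures, but the grip held steady through the twist.

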